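Exercise the spring corner of a mirror mount under its dust cover

ROBOT

A 6-joint arm with a two-finger parallel gripper is mounted at the origin on a cart in front of the work surface, level with it; the furniture and walls round the work are solid. World frame = base frame: x ahead of the robot, y to its left, z up, the work surface at z = 0. Lengths are in mm, angles in degrees, forces in N, time in s.
With the tool pointing down it reaches from about 300 to 850 mm from the base axis. Payload 4.2 kg.
Tool frame: the origin (TCP) lies midway between the tips of the shut fingers; the grasp point (between the pads) lies env.hold_point_z behind it (env.hold_point_z is the distance from the TCP to the grasp point, in mm); z points along the fingers, y is the line along which they close (so a half turn about z gives the same grasp; the last joint's range is limited). The gripper opens to 91 mm and grips with 3 to 60 N. Pads are 32 mm wide; open, the fingers measure 118 mm over their backs; the gripper's body (76 mm by 178 mm) begins 60 mm behind the grasp point.
Start: joints at [-64.229, 18.312, 89.639, -0, 72.044, -1.146], TCP at [260.314, -512.721, 190.376] pointing down, gripper open.
Joint ranges: [-177.97, 177.97], [-48.28, 115.42], [12.27, 149.76], [-77.06, 257.06], [2.81, 150.46], [-146.56, 146.56]. Speed limits (degrees/s): [147.25, 147.25, 180, 180, 180, 180].

INTERFACE

Orientations are given as [roll, pitch, yaw] about the fixed x, y, z axes, in that order (R = Rz(yaw) Ry(pitch) Rx(roll)).
In Python, from workcell import env, viewer, spotter gives the robot as it stands.
- The arm moves only by the tool apply_moves, never from a script. Its arguments are lists of equal length, an entry for each row: "delta_pos": the shift along the world's x, y, z normalised to -1 to 1, where 1 is 120 mm, a list of three; "rot": the turn, a rotation vector about the world's x, y, z normalised to -1 to 1, where 1 is 1.5 rad, a list of three; "hand": the opening, from 0 (shut) to 1 (fully open). A call has 1 to 10 rows; each row is the pose to reach, as a shift and turn from the pose commanded when the call began; what a row does not reach only later rows make up. A row lasts 1/12 s, in which the tool goes at most 41.7 mm and 7.16 degrees, less where a joint would pass 70% of its speed; a pose out of reach is approached as far as the arm can. A call with a number of a shift or a turn outside -1 to 1 is refused whole. A call with a gripper value outside its range is refused whole. The fingers move at their own pace and stop on an object; "newtons" is the grip in N (left out, the last holds). Time passes only in rows, so rows that repeat a pose let the fingers close. It gives the time, the measured TCP pose, the force, the opening and the grip force at its end, in the units of the state.
- env.state(): the state, without advancing time (a new reading comes with each control period).
- viewer.grab_frame(name): name is "scene" or "top" or "wrist"; returns a dict with "pixels" (480x640x3 uint8, red, green, blue), "camera_matrix" (3x3 intrinsics, pixels), "R" (3x3) and "t" (3): a world point X has camera coordinates R X + t; the wrist camera has in their place "mount" (4x4, takes a point from camera to tool coordinates, whose origin is the TCP and whose axes are the flange's). Camera axes: x right, y down, z forward; pixel columns grow to the right and rows downward; lengths in mm; the calibration is good to about 2 mm. A picture is of the moment at which its call begins: read the wrist's pose just before it. There is no depth.
- env.job_done(): hands the job in; it is judged then, once.
Trained networks look in a picture, given as the dict that the camera call returned (one of the last four; its "shot" number tells which), for a name from the list of things; names that differ only in an ending like _2 or _b are one class to them, and where a whole thing is asked for, a point or a joint stands for the part that bears it (a point fixed in the world has none). Each returns a list of dicts, best first, with "score" (0 to 1); they miss things now and then, are a little off and sometimes report something else, mostly with a low value. They report only what shows in the picture. A call takes as long as a camera call.
- spotter.trace(picture, query): "mask" (480x640 bool, what is visible of it) and "box" ([centre column, centre row, width, height] in pixels, round what is visible of it).
- spotter.landmark_of(picture, query): "position" ([column, row] in pixels: a listed point, or the origin of a listed thing).
The state is a dict: "time_s": time; "qpos": joint angles; "qvel": joint speeds; "effort": joint torques, N m; "ee_pos": TCP position; "ee_rot": TCP orientation; "force": force on the tool from outside, world axes, zero at the start; "torque": the same for the moment, N m; "gripper_width": finger opening in mm; "gripper_force": force on a finger pad.
Only numpy, scipy, OpenCV 4.12 (cv2) and the standard library are available. Lean on these libraries where they do the work, as an engineer would, in place of code of your own. Each camera call takes 0.05 s, during which the arm holds its last target. There are 200 camera calls.

TASK

The mirror mount on the small black breadboard has just been put together and its spring corner has to be exercised, so that the ball settles in its seat. With closed fingers push the grey dust cover right round off the mount by its small upright post, press the corner that has the pointer straight down on its black thumb pad until the pointer stands at the long thick mark of the scale, keep it there for about a second and let it come back up gently under the finger, then push the cover back fully home over the mirror. Only push and press, never pinch; do not press past the scale, do not touch the mirror or tip the mount's other spring corner, and leave the glassware and small things around it where they are.

Things in the scene. Friction and masses are not known exactly. Their poses are not given: they have to be found in the camera images.
- mount: Black breadboard, 180 x 200 x 12 mm, fixed, carrying the mirror mount. Origin: underside, below the mirror's centre; x to its rear, y to its left (board: x -85 to 95, y -92 to 108 mm). At yaw 0 its front faces the robot; yaw within 0.3 rad. The white scale post, 62 mm high, spans x -46 to -41, y 79 to 107 mm; limit-screw heads 9 mm across, tops at 51 mm, stay put at (-29, 29) and (29, -29) mm
- plate_ball (a point): Ball at the rear left corner (mount frame 50, 50 mm) on which the square aluminium plate tilts, 43 mm above the bench. The plate is 116 x 116 x 6 mm, top at 46 mm, and stands on springs at its front left corner (-50, 50: thumb pad, pointer, scale) and its rear right corner (50, -50: no pad, no scale)
- scale_corner (a joint): Tilt of the plate at the front left corner (rad): 0 = up, pointer at the zero line; grows as the pad goes down, 0.01 rad = 1 mm at pad and pointer. Long thick mark at 0.12 (12 mm down); scale ends at 0.18, hard stop 0.20. The pad begins to give at about 3.5 N and takes about 8 N at the mark; let go suddenly, it snaps up at about 0.2 m/s
- plain_corner (a joint): The same for the rear right corner, which is to stay at 0. It stays there if the press is within about 15 mm of the pad's centre
- dust_cover (a joint): Swing of the dust cover about its pivot (rad). 0 = home at its stop, over mirror, pad and plate (a rubber bush lets the sheet give 1 mm per N there); grows counter-clockwise seen from above (post goes from the front round to the right), far stop at 1.5, beside the mount. Starts at 0 to 0.1; stays where left (0.5 N at the post moves it). Pad free from about 1.2
- thumb_pad (a point): Centre of the top face of the black round thumb pad, 26 mm across, 5 mm thick, at the front left corner of the plate; 51 mm above the bench when up
- pointer_tip (a point): Tip of the steel pointer that goes from the pad's corner 47 mm to the left, in front of the scale; moves down with the pad
- scale_mark (a point): Middle of the long thick mark on the white scale post, 31 mm above the bench; the pointer stands at it when its tip is at this height. The fine lines are 3 mm apart, and the longest of them is the zero line 12 mm above the mark
- cover_post (a point): Point half-way up the small steel post that stands on the cover near its front edge: 16 mm thick (head 18 mm, foot 20 mm), from the cover's top at 80 mm to 111 mm above the bench; this point is at 95.5 mm. 120 mm from the pivot's axis
- cover_pivot (a point): Pivot axis of the cover, in the sheet's middle plane, 78.5 mm above the bench, at the mount's rear right (mount frame 70, -70 mm); its cap ends at 93 mm. The cover is a grey sheet 150 x 150 x 3 mm with a turned-down rim (underside 71 mm): at home it reaches from this axis 10 mm to the rear and right, 140 mm to the front and left
- mirror: Round mirror in its black cell in the middle of the plate, 60 mm across, face up, top at 53 mm; not to be touched
- vial_white: Bystander, not to be moved: vial with a white screw cap, 22 mm across, 50 mm tall, standing to the right of the mount. Origin: centre of its underside
- vial_blue: Bystander, not to be moved: vial with a blue screw cap, 22 mm across, 50 mm tall, standing to the right of the mount. Origin: centre of its underside
- stopper: Bystander, not to be moved: black tapered rubber stopper, 36 mm across, 30 mm tall, in front of the mount. Origin: centre of its underside
- beaker: Bystander, not to be moved: empty 100 ml glass beaker, 54 mm across, 72 mm tall, to the left of the mount. Origin: centre of its underside
- pencil: Bystander, not to be moved: pencil, 166 mm long, 8 mm thick, lying to the right of the mount. Origin: centre of its underside
- tweezers: Bystander, not to be moved: tweezers, 124 mm long, 10 mm high, lying on the left. Origin: centre of its underside
- marker: Bystander, not to be moved: marker pen, 124 mm long, 19 mm thick, lying on the right. Origin: centre of its underside

How it is judged (in metres and radians):
On the way, in this order (a step that is already met when the one before it is completed fails the run):
1. the dust cover is swung right off the mount (at least 1.2 rad) (value of joint dust_cover above 1.2 rad), for 0.2 s.
2. the pad is pressed until the pointer stands at the long thick mark (within 2.5 mm) and is kept there for half a second (value of joint scale_corner between 0.095 and 0.145 rad and contact force between scale_corner and the fingers above 1 N and value of joint dust_cover above 1.1 rad), for 0.5 s.
3. the corner is released and its pointer is back at zero (value of joint scale_corner below 0.015 rad and contact force between scale_corner and anything else below 0.3 N), for 0.2 s.
4. the dust cover is home over the mirror again (value of joint dust_cover below 0.08 rad), for 0.2 s.
At the end, for the whole second after the job is handed in: The cover is home (within 0.08 rad of its stop), both spring corners are up at zero (within 0.015 rad), and the loose things round the mount are where they stood (within 15 mm) (value of joint dust_cover below 0.08 rad and value of joint each of scale_corner, plain_corner below 0.015 rad and distance of each of vial_white, vial_blue, stopper, beaker, pencil, tweezers, marker from where it was at the start of the episode below 0.015 m); the robot touches nothing.
It fails at once if the corner is pressed past the end of the scale (more than 18 mm), or the mount's other spring corner is tipped by more than 3 mm (value of joint scale_corner above 0.18 rad or value of joint plain_corner above 0.03 rad).
It fails at once if the corner snaps back up instead of rising gently under the finger (faster than about 0.17 m/s) (velocity of joint scale_corner below -1.7 rad/s).
It fails at once if the mirror is touched (contact force between mirror and anything else above 0.3 N).
It fails at once if the cover is pinched or shoved with more than 25 N (contact force between dust_cover and anything else above 25 N).
It fails at once if a loose thing beside the mount is pushed away or lifted (more than 15 mm) (distance of any of vial_white, vial_blue, stopper, beaker, pencil, tweezers, marker from where it was at the start of the episode above 0.015 m).
It also fails if it takes over 64 s, if anything falls off the work surface, if the arm or the gripper's body presses on something with over 40 N, if the wrist force passes 120 N, or if a joint passes its speed limit or range.

## Working session

There is one attempt and no reset: what is moved stays moved. The work goes in short steps, Python scripts to look and compute and a tool call to move; the robot and the scene stay as the last step left them, time stands still between calls to the robot, and variables do not carry over. Pictures are saved under pics/ and viewed, at most 13 in all, crops included, and the job is handed in when it is done.

Besides the shell and the picture viewer there is one more tool, called after ">>>" as a command line: name --argument value ..., lists and objects as JSON in quotes. apply_moves: Moves the arm, as the interface text tells. Its arguments: {"type":"object","properties":{"delta_pos":{"type":"array"},"rot":{"type":"array"},"hand":{"type":"array"},"newtons":{"type":"number"}},"required":["delta_pos","rot","hand"]}

```bash
mkdir -p pics; cat > h.py <<'E'
import numpy as np, cv2
from workcell import env, viewer, spotter
def ray(p,px):
    K=np.array(p["camera_matrix"]);R=np.array(p["R"]);t=np.array(p["t"])
    d=R.T@np.linalg.inv(K)@np.array([px[0],px[1],1.]);return -R.T@t,d
def atz(p,px,z):
    c,d=ray(p,px);return c+d*(z-c[2])/d[2]
def save(p,n): cv2.imwrite("pics/"+n,cv2.cvtColor(p["pixels"],cv2.COLOR_RGB2BGR))
E
python3 - <<'E'
from h import *
np.set_printoptions(precision=1,suppress=True)
Z={'mount':0,'cover_post':95.5,'cover_pivot':78.5,'scale_mark':31,'pointer_tip':43,'thumb_pad':51,'vial_white':0,'vial_blue':0,'stopper':0,'beaker':0,'pencil':0,'tweezers':0,'marker':0}
for n in('top','scene'):
    p=viewer.grab_frame(n);save(p,n+'0.png');print(n,-np.array(p["R"]).T@p["t"])
    for k,z in Z.items():
        r=spotter.landmark_of(p,k)
        for q in r[:2]: print(k,np.array(q["position"]),round(q["score"],2),atz(p,q["position"],z))
print(env.state(),env.hold_point_z)
E
```

```text
top [ 392.4  -37.5 1267. ]
mount [267.1 246.2] 0.62 [548.5 126.1   0. ]
cover_post [280.7 267.8] 0.8 [488.3  84.   95.5]
cover_pivot [297.3 218.7] 0.92 [599.7  47.5  78.5]
scale_mark [221.3 258.1] 0.68 [518.9 229.   31. ]
scale_mark [349.4 289.3] 0.57 [441.1 -67.   31. ]
pointer_tip [296.8 214.7] 0.65 [615.4  51.1  43. ]
pointer_tip [266.8 244.2] 0.4 [547.8 121.2  43. ]
vial_white [324.6 259.9] 0.61 [512.9 -10.6   0. ]
vial_blue [346.3 237.7] 0.61 [565.  -63.2   0. ]
vial_blue [279.5 264.2] 0.24 [504.8  96.7   0. ]
stopper [286.1 296.9] 0.51 [427.2  81.7   0. ]
beaker [201.4 226.2] 0.76 [600.2 284.3   0. ]
beaker [281.3 264.7] 0.44 [503.5  92.4   0. ]
pencil [349.  287.7] 0.71 [446.1 -66.9   0. ]
tweezers [181.4 315.5] 0.67 [388.1 329.3   0. ]
marker [499.4 299.7] 0.65 [ 411.7 -416.5    0. ]
scene [-232.4  953.   661.4]
mount [276.7 293.2] 0.64 [536.  127.6   0. ]
mount [244.1 275.6] 0.21 [662.5 111.    0. ]
cover_post [304.4 254.3] 0.65 [492.5  71.7  95.5]
cover_pivot [278.8 241.3] 0.73 [614.6  25.6  78.5]
scale_mark [252.5 304.6] 0.74 [510.3 235.7  31. ]
scale_mark [426.8 233.5] 0.
[... 351 characters left out ...]
-73.5   0. ]
beaker [313.2 261.4] 0.58 [568.6 -57.6   0. ]
beaker [210.  314.2] 0.56 [595.7 287.9   0. ]
pencil [355.2 272.1] 0.6 [443.6 -74.4   0. ]
pencil [209.5 316.6] 0.41 [589.1 295.4   0. ]
tweezers [261.5 362.1] 0.85 [383.3 345.2   0. ]
marker [428.6 233.3] 0.73 [ 403.8 -407.9    0. ]
{'time_s': 1.4, 'qpos': array([-64.2,  18.3,  89.6,   0. ,  72. ,  -1.1]), 'qvel': array([ 0. , -0. ,  0.1,  0. ,  0.1,  0. ]), 'effort': array([ -0. , -41.2, -23.2,   0.1,   0. ,  -0. ]), 'ee_pos': array([ 260.3, -512.7,  190.4]), 'ee_rot': array([180. ,  -0. ,  26.9]), 'force': array([-0.8, -0.2, -0.5]), 'torque': array([ 0. , -0.1,  0. ]), 'gripper_force': 0.0, 'gripper_width': 91.13493846122131} 18.8
```

```bash
python3 - <<'E'
import cv2,numpy as np
a=cv2.imread('pics/top0.png')[170:350,150:390];b=cv2.imread('pics/scene0.png')[200:380,190:430]
a=cv2.resize(a,(800,600),interpolation=2);b=cv2.resize(b,(800,600),interpolation=2)
cv2.imwrite('pics/a.png',a);cv2.imwrite('pics/b.png',b)
E
```

```text
(no output)
```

View pics/a.png

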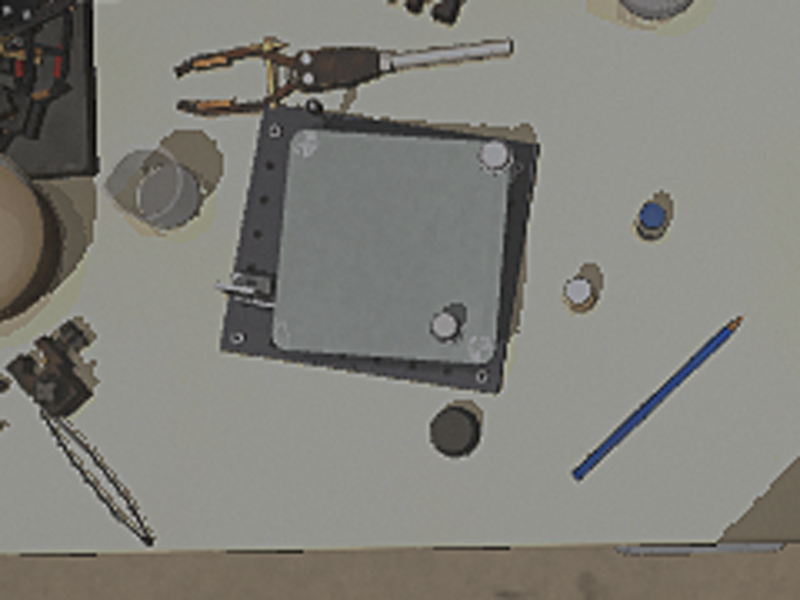

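View pics/b.png

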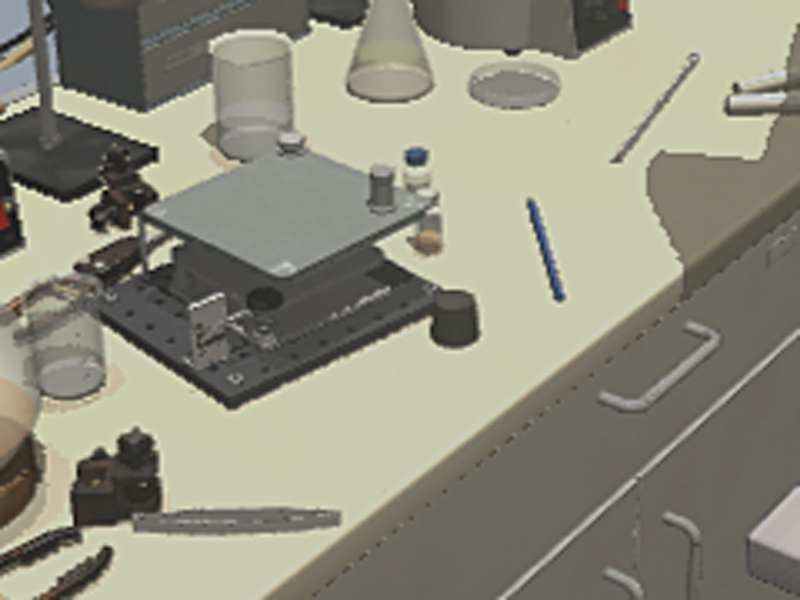

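```bash
python3 - <<'E'
from h import *
from scipy.optimize import least_squares
np.set_printoptions(precision=1,suppress=True)
T=viewer.grab_frame('top');S=viewer.grab_frame('scene')
f=lambda x,y:(150+x/3.3333,170+y/3.3333)
g=lambda x,y:(190+x/3.3333,200+y/3.3333)
obs=[(T,f(265,107),(95,108,12)),(T,f(540,145),(95,-92,12)),(T,f(498,392),(-85,-92,12)),(T,f(222,350),(-85,108,12)),
(T,f(494,154),(70,-70,93)),(S,g(292,138),(70,-70,93)),(S,g(264,297),(-50,50,51)),
(S,g(102,304),(95,108,12)),(S,g(234,404),(-85,108,12))]
def proj(p,X):
    c=np.array(p["camera_matrix"])@(np.array(p["R"])@X+p["t"]);return c[:2]/c[2]
def W(v,m): c,s=np.cos(v[2]),np.sin(v[2]);return np.array([v[0]+c*m[0]-s*m[1],v[1]+s*m[0]+c*m[1],m[2]])
r=least_squares(lambda v:np.concatenate([proj(p,W(v,m))-q for p,q,m in obs]),[548,120,-.17],loss='soft_l1')
v=r.x;print(v[:2],v[2],r.fun.reshape(-1,2))
pv=W(v,(70,-70,78.5));print('pivot',pv,'pad',W(v,(-50,50,51)),'tip',W(v,(-50,97,43)))
for p,q in((T,f(445,325)),(S,g(382,170))):
    P=atz(p,q,111);d=(P-pv)[:2];print('post',P,np.hypot(*d),np.degrees(np.arctan2(d[1],d[0])))
np.save('v.npy',v)
E
```

```text
[544.8 124.9] -0.1691032450664141 [[-0.5 -0.6]
 [-0.5  0.1]
 [ 0.3  1. ]
 [-0.7  0.8]
 [ 0.1  0.3]
 [-0.1 -1.6]
 [ 1.  -1.1]
 [-5.7 -2.6]
 [-0.1 -2.8]]
pivot [602.   44.2  78.5] pad [503.9 182.6  51. ] tip [511.8 229.   43. ]
post [487.6  76.3 111. ] 118.8520662491049 164.3002504814618
post [483.1  82.  111. ] 124.7917944460579 162.34350157098046
```

>>> apply_moves --delta_pos '[[0.2,0.33,0],[0.4,0.66,0],[0.5,1,0],[0.5,1,0]]' --rot '[[0,0,-0.08],[0,0,-0.16],[0,0,-0.24],[0,0,-0.26]]' --hand '[0,0,0,0]'

```text
time_s: 1.83
ee_pos: [321.2, -388.1, 190.3]
ee_rot: [-179.8, -0.0, 4.4]
force: [-0.2, 0.3, -0.4]
gripper_width: 67.4
gripper_force: 0.0
```

>>> apply_moves --delta_pos '[[0.2,0.33,0],[0.4,0.66,0],[0.48,1,0]]' --rot '[[0,0,-0.08],[0,0,-0.16],[0,0,-0.245]]' --hand '[0,0,0]'

```text
time_s: 2.08
ee_pos: [372.9, -292.3, 190.6]
ee_rot: [180.0, -0.1, -14.9]
force: [0.5, -0.4, 0.1]
gripper_width: 47.6
gripper_force: 0.0
```

>>> apply_moves --delta_pos '[[0.15,0.33,0],[0.3,0.66,0],[0.4,1,0]]' --rot '[[0,0,0],[0,0,0],[0,0,0]]' --hand '[0,0,0]'

```text
time_s: 2.33
ee_pos: [419.2, -175.8, 190.6]
ee_rot: [180.0, -0.1, -14.5]
force: [1.5, 0.2, 0.6]
gripper_width: 27.5
gripper_force: 0.0
```

>>> apply_moves --delta_pos '[[0.1,0.33,0],[0.2,0.66,0],[0.3,1,0]]' --rot '[[0,0,0],[0,0,0],[0,0,0]]' --hand '[0,0,0]'

```text
time_s: 2.58
ee_pos: [454.1, -56.2, 190.7]
ee_rot: [180.0, -0.0, -14.5]
force: [1.0, -0.6, -0.3]
gripper_width: 7.6
gripper_force: 0.0
```

>>> apply_moves --delta_pos '[[0.1,0.33,0],[0.2,0.66,0],[0.3,1,0],[0.3,1.0,0],[0.3,1.0,0]]' --rot '[[0,0,0],[0,0,0],[0,0,0],[0,0,0],[0,0,0]]' --hand '[0,0,0,0,0]'

```text
time_s: 3.0
ee_pos: [490.1, 63.7, 190.2]
ee_rot: [180.0, 0.0, -14.2]
force: [-1.0, 0.3, 0.1]
gripper_width: 0.3
gripper_force: 0.0
```

>>> apply_moves --delta_pos '[[0.03,0.25,0],[0.07,0.46,-0.1],[0.07,0.46,-0.4],[0.07,0.46,-0.7],[0.07,0.46,-0.82],[0.07,0.46,-0.82],[0.07,0.46,-0.82]]' --rot '[[0,0,0],[0,0,0],[0,0,0],[0,0,0],[0,0,0],[0,0,0],[0,0,0]]' --hand '[0,0,0,0,0,0,0]'

```text
time_s: 3.58
ee_pos: [498.0, 115.7, 91.8]
ee_rot: [179.9, 0.1, -14.6]
force: [-0.0, -1.0, 0.4]
gripper_width: 0.7
gripper_force: 0.0
```

```bash
python3 - <<'E'
from h import *
np.set_printoptions(precision=1,suppress=True)
s=env.state();print(s['ee_pos'],s['ee_rot'],s['force'],s['qpos'])
P=viewer.grab_frame('scene');W=viewer.grab_frame('wrist')
a=cv2.resize(P['pixels'][170:350,190:430],(560,420),interpolation=2)
b=cv2.resize(W['pixels'],(560,420))
cv2.imwrite('pics/c.png',cv2.cvtColor(np.vstack([a[:300],b[120:]]),cv2.COLOR_RGB2BGR))
E
```

```text
[498.  115.7  91.8] [179.9   0.1 -14.6] [-0.  -1.   0.4] [ 11.8  17.6 106.2  -0.   56.2 116.4]
```

View pics/c.png

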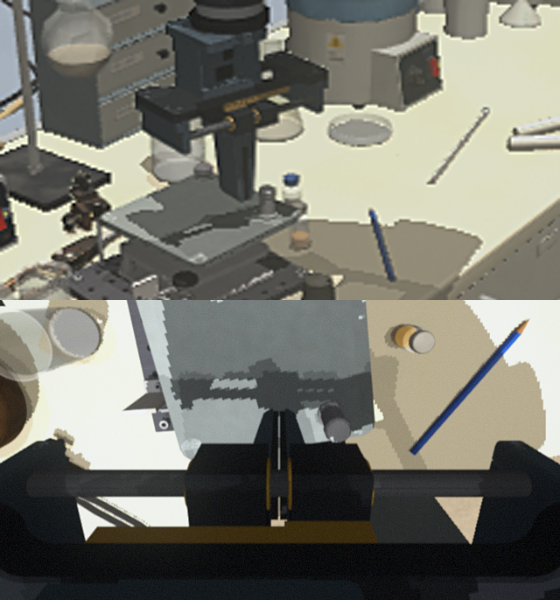

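```bash
cat > arc.py <<'E'
import numpy as np,sys
piv=np.array([602,44.2])
def pose(phi,k,r=120):
    a=np.radians(phi);u=np.array([np.cos(a),np.sin(a)]);t=np.array([-u[1],u[0]])
    return np.append(piv+r*u-k*t,phi-180)
def seg(start,phis,k):
    o=[];ro=[]
    for p in phis:
        d=pose(p,k)-start
        o.append([round(d[0]/120,3),round(d[1]/120,3),0]);ro.append([0,0,round(np.radians(d[2])/1.5,3)])
    print(o,ro)
E
python3 - <<'E'
from arc import *
s0=np.array([498.2,116.5,-14.5])
seg(s0,np.linspace(160,183,9),20)
e=pose(183,20);seg(e,np.linspace(187,223,10),20)
e=pose(223,20);seg(e,np.linspace(226,240,5),20)
E
```

```text
[[np.float64(-0.018), np.float64(-0.104), 0], [np.float64(-0.042), np.float64(-0.149), 0], [np.float64(-0.063), np.float64(-0.195), 0], [np.float64(-0.082), np.float64(-0.242), 0], [np.float64(-0.099), np.float64(-0.29), 0], [np.float64(-0.114), np.float64(-0.339), 0], [np.float64(-0.126), np.float64(-0.388), 0], [np.float64(-0.135), np.float64(-0.438), 0], [np.float64(-0.142), np.float64(-0.488), 0]] [[0, 0, np.float64(-0.064)], [0, 0, np.float64(-0.031)], [0, 0, np.float64(0.003)], [0, 0, np.float64(0.036)], [0, 0, np.float64(0.07)], [0, 0, np.float64(0.103)], [0, 0, np.float64(0.137)], [0, 0, np.float64(0.17)], [0, 0, np.float64(0.204)]]
[[np.float64(-0.006), np.float64(-0.071), 0], [np.float64(-0.006), np.float64(-0.141), 0], [np.float64(-0.002), np.float64(-0.212), 0], [np.float64(0.008), np.float64(-0.282), 0], [np.float64(0.022), np.float64(-0.351), 0], [np.float64(0.041), np.float64(-0.42), 0], [np.float64(0.064), np.float64(-0.486), 0], [np.float64(0.093), np.float64(-0.551), 0], [np.float64(0.125), np.float64(-0.614), 0], [np.float64(0.162), np.float64(-0.674), 0]] [[0, 0, np.float64(0.047)], [0, 0, np.float64(0.093)], [0, 0, np.float64(0.14)], [0, 0, np.float64(0.186)], [0, 0, np.float64(0.233)], [0, 0, np.float64(0.279)], [0, 0, np.float64(0.326)], [0, 0, np.float64(0.372)], [0, 0, np.float64(0.419)], [0, 0, np.float64(0.465)]]
[[np.float64(0.03), np.float64(-0.043), 0], [np.float64(0.069), np.float64(-0.092), 0], [np.float64(0.11), np.float64(-0.138), 0], [np.float64(0.154), np.float64(-0.182), 0], [np.float64(0.201), np.float64(-0.223), 0]] [[0, 0, np.float64(0.035)], [0, 0, np.float64(0.076)], [0, 0, np.float64(0.116)], [0, 0, np.float64(0.157)], [0, 0, np.float64(0.198)]]
```

>>> apply_moves --delta_pos '[[-0.02,-0.1,0],[-0.04,-0.15,0],[-0.063,-0.195,0],[-0.082,-0.242,0],[-0.099,-0.29,0],[-0.114,-0.339,0],[-0.126,-0.388,0],[-0.135,-0.438,0],[-0.142,-0.488,0]]' --rot '[[0,0,-0.03],[0,0,-0.03],[0,0,0.003],[0,0,0.036],[0,0,0.07],[0,0,0.103],[0,0,0.137],[0,0,0.17],[0,0,0.204]]' --hand '[0,0,0,0,0,0,0,0,0]'

```text
time_s: 4.43
ee_pos: [481.2, 57.3, 92.9]
ee_rot: [180.0, -0.1, 3.1]
force: [0.3, 0.3, 0.2]
gripper_width: 0.3
gripper_force: 0.0
```

```bash
python3 - <<'E'
from h import *
np.set_printoptions(precision=1,suppress=True)
P=viewer.grab_frame('wrist');T=viewer.grab_frame('top')
a=cv2.resize(T['pixels'][150:330,200:440],(560,420),interpolation=2)
b=cv2.resize(P['pixels'],(560,420))
cv2.imwrite('pics/d.png',cv2.cvtColor(np.vstack([a[:320],b[140:]]),cv2.COLOR_RGB2BGR))
E
```

```text
(no output)
```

View pics/d.png

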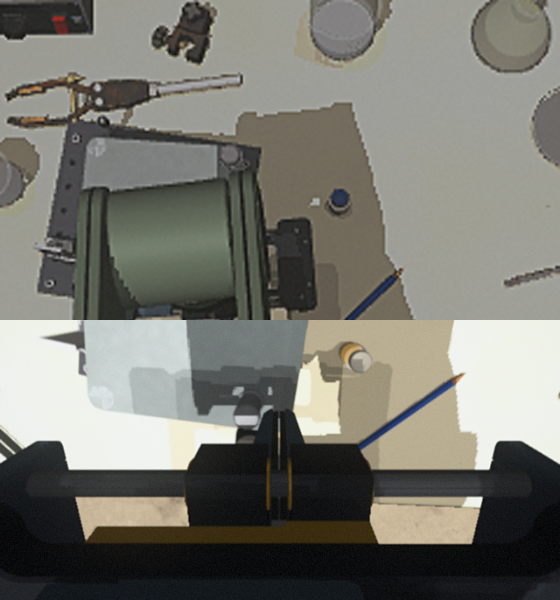

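```bash
cat >> h.py <<'E'
from scipy.spatial.transform import Rotation as Ro
def wrist(k,z):
    s=env.state();P=viewer.grab_frame('wrist');M=np.array(P['mount'])
    R=Ro.from_euler('xyz',s['ee_rot'],degrees=True).as_matrix()
    out=[]
    for kk,zz in zip(k,z):
        for q in spotter.landmark_of(P,kk)[:2]:
            d=np.linalg.inv(P['camera_matrix'])@np.array([*q['position'],1])
            c=R@M[:3,3]+s['ee_pos'];d=R@M[:3,:3]@d
            X=c+d*(zz-c[2])/d[2];print(kk,np.round(q['position'],1),round(q['score'],2),np.round(X,1));out.append(X)
    return s,P,out
E
python3 - <<'E'
from h import *
s,P,o=wrist(['cover_post','cover_pivot','thumb_pad'],[95.5,78.5,51])
print(s['ee_pos'],s['ee_rot'],s['force'],np.round(np.array(P['mount']),2))
M=np.array(P['mount']);i=np.linalg.inv(M)
for x in ([0,0,0],[16,0,0],[-16,0,0],[0,13,0],[0,-13,0]):
    c=P['camera_matrix']@(i@np.array([*x,1.]))[:3];print(x,c[:2]/c[2])
S=viewer.grab_frame('scene')
q=spotter.landmark_of(S,'cover_post');print([(a['position'],a['score'],atz(S,a['position'],95.5)) for a in q[:2]])
save(S,'s2.png');save(P,'w2.png')
a=cv2.resize(S['pixels'][190:330,220:400],(560,420),interpolation=2);b=P['pixels'][200:400,100:400];b=cv2.resize(b,(270*1,180))
b=cv2.resize(P['pixels'][220:380,150:400],(560,360))
cv2.imwrite('pics/e.png',cv2.cvtColor(np.vstack([a[:240],b]),cv2.COLOR_RGB2BGR))
E
```

```text
cover_post [284.6 262.8] 0.92 [488.7  78.6  95.5]
cover_pivot [349.   57.9] 0.96 [603.6  47.6  78.5]
[481.11281672  57.18222369  92.84254516] [ 1.79979975e+02 -7.18527300e-02  2.92023241e+00] [0.07002657 0.35143014 0.06900369] [[   0.     -0.95   -0.3    84.72]
 [   1.      0.     -0.     -0.78]
 [   0.     -0.3     0.95 -193.63]
 [   0.      0.      0.      1.  ]]
[0, 0, 0] [319.75207401 274.47974251]
[16, 0, 0] [319.79902232 249.7540379 ]
[-16, 0, 0] [319.70720201 298.1119377 ]
[0, 13, 0] [341.0529324 274.4948357]
[0, -13, 0] [298.45134651 274.46464942]
[([302.2, 255.2], 0.84, array([493.65794279,  78.47657649,  95.5       ]))]
```

View pics/e.png

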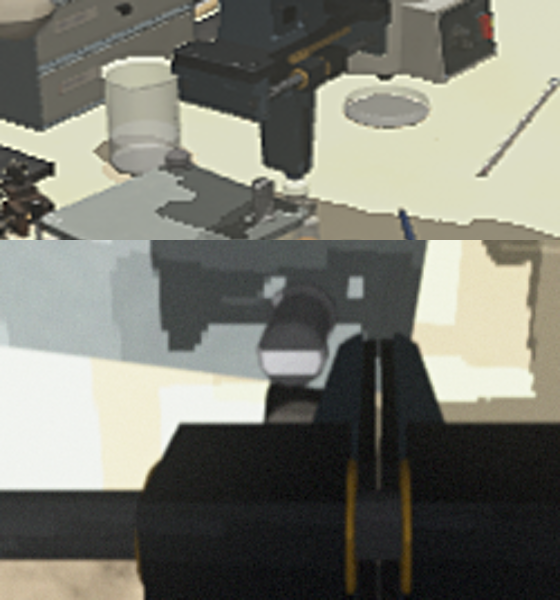

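```bash
python3 - <<'E'
from h import *
S=viewer.grab_frame('scene');s=env.state()
def pr(X):
    c=np.array(S["camera_matrix"])@(np.array(S["R"])@np.array(X)+S["t"]);return np.round(c[:2]/c[2],1)
print('tcp',s['ee_pos'],pr(s['ee_pos']))
for p in([488.7,78.6,111],[488.7,78.6,80],[481,57,111],[474,35,111],[474,35,80]):print(p,pr(p))
a=cv2.imread('pics/scene0.png')[220:300,240:340]
b=cv2.cvtColor(S['pixels'],cv2.COLOR_RGB2BGR)[220:300,240:340]
cv2.imwrite('pics/f.png',np.hstack([cv2.resize(x,(400,320),interpolation=cv2.INTER_CUBIC) for x in(a,b)]))
E
```

```text
tcp [481.228559    58.63019046  92.0637523 ] [311.5 254.9]
[488.7, 78.6, 111] [303.7 249.9]
[488.7, 78.6, 80] [303.9 261.6]
[481, 57, 111] [311.9 247.5]
[474, 35, 111] [319.9 245. ]
[474, 35, 80] [320.  256.6]
```

View pics/f.png

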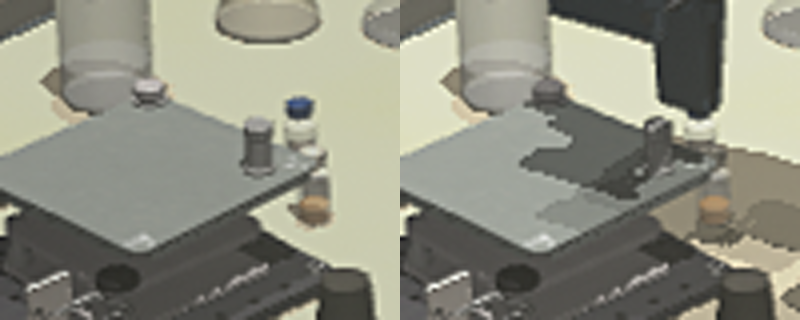

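>>> apply_moves --delta_pos '[[0,0,0.2],[0.06,0.2,0.2],[0.13,0.45,0.2],[0.13,0.45,0.0],[0.13,0.45,-0.05],[0.13,0.45,-0.08],[0.13,0.45,-0.08]]' --rot '[[0,0,-0.08],[0,0,-0.16],[0,0,-0.227],[0,0,-0.227],[0,0,-0.227],[0,0,-0.227],[0,0,-0.227]]' --hand '[0,0,0,0,0,0,0]'

```text
time_s: 5.47
ee_pos: [495.7, 112.0, 81.5]
ee_rot: [179.9, 0.1, -16.5]
force: [-0.2, 0.5, -0.5]
gripper_width: 0.2
gripper_force: 0.0
```

```bash
python3 - <<'E'
from h import *
S=viewer.grab_frame('scene');s=env.state()
def pr(X):
    c=np.array(S["camera_matrix"])@(np.array(S["R"])@np.array(X)+S["t"]);return np.round(c[:2]/c[2],1)
x=s['ee_pos']
for dz in(0,10,19,30): print('tcp+',dz,x,pr(x+[0,0,dz]))
b=cv2.cvtColor(S['pixels'],cv2.COLOR_RGB2BGR)[200:280,240:340]
cv2.imwrite('pics/g.png',cv2.resize(b,(800,600),interpolation=cv2.INTER_CUBIC))
g=cv2.cvtColor(b,cv2.COLOR_BGR2GRAY)
u=pr(x);print(g[:, int(u[0])-240][10:80])
E
```

```text
tcp+ 0 [496.3784378  111.91860645  82.24121304] [292.4 265.1]
tcp+ 10 [496.3784378  111.91860645  82.24121304] [292.3 261.3]
tcp+ 19 [496.3784378  111.91860645  82.24121304] [292.1 257.9]
tcp+ 30 [496.3784378  111.91860645  82.24121304] [292.  253.6]
[ 65  67  67  56  44  47  50  74  81 100  99  53  54  57  53  44  44  43
  45  47  48  49  53  58  59  57  58  58  58  59  60  60  62  59  59  57
  57  56  56  57  57  60  57  57  56  55  54  54  62  87  78  66  67  67
  68  66  67  72 125 130 127 125 125 127 123  85  90  88  83  83]
```

View pics/g.png

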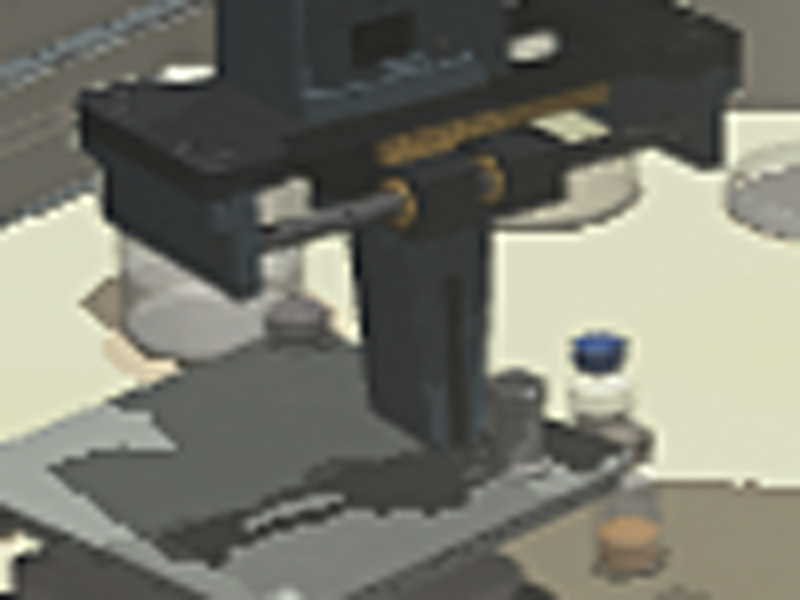

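>>> apply_moves --delta_pos '[[0,0,-0.03],[0,0,-0.06],[0,0,-0.09],[0,0,-0.1],[0,0,-0.1]]' --rot '[[0,0,0],[0,0,0],[0,0,0],[0,0,0],[0,0,0]]' --hand '[0,0,0,0,0]'

```text
time_s: 5.93
ee_pos: [496.5, 112.2, 70.1]
ee_rot: [180.0, 0.0, -16.5]
force: [0.2, 0.3, -0.1]
gripper_width: 0.3
gripper_force: 0.0
```

```bash
python3 - <<'E'
from arc import *
import arc
o=print
s0=np.array([496.8,112,-16.5])
f=lambda s,ph,k:[o(p,np.round((pose(p,k)-s)/[120,120,np.degrees(1.5)],3).tolist()) for p in ph]
f(s0,[160,163,167,171,175,179,183],18);o()
f(pose(183,18),np.arange(187,224,4),18);o()
f(pose(223,18),[227,231,235,239,242],18)
E
```

```text
160 [-0.012, -0.082, -0.041]
163 [-0.036, -0.129, -0.006]
167 [-0.064, -0.194, 0.041]
171 [-0.088, -0.26, 0.087]
175 [-0.106, -0.328, 0.134]
179 [-0.121, -0.398, 0.18]
183 [-0.13, -0.468, 0.227]

187 [-0.004, -0.07, 0.047]
191 [-0.004, -0.141, 0.093]
195 [0.002, -0.211, 0.14]
199 [0.012, -0.281, 0.186]
203 [0.027, -0.35, 0.233]
207 [0.047, -0.418, 0.279]
211 [0.072, -0.484, 0.326]
215 [0.101, -0.548, 0.372]
219 [0.135, -0.61, 0.419]
223 [0.173, -0.67, 0.465]

227 [0.042, -0.057, 0.047]
231 [0.088, -0.11, 0.093]
235 [0.137, -0.161, 0.14]
239 [0.19, -0.208, 0.186]
242 [0.232, -0.24, 0.221]
```

>>> apply_moves --delta_pos '[[-0.012,-0.05,0],[-0.025,-0.095,0],[-0.036,-0.129,0],[-0.05,-0.16,0],[-0.064,-0.194,0],[-0.088,-0.26,0],[-0.106,-0.328,0],[-0.121,-0.398,0],[-0.13,-0.468,0]]' --rot '[[0,0,-0.01],[0,0,-0.01],[0,0,-0.006],[0,0,0.015],[0,0,0.041],[0,0,0.087],[0,0,0.134],[0,0,0.18],[0,0,0.227]]' --hand '[0,0,0,0,0,0,0,0,0]'

```text
time_s: 6.68
ee_pos: [481.1, 55.7, 70.7]
ee_rot: [-180.0, -0.0, 3.2]
force: [-0.1, 0.3, -0.4]
gripper_width: 0.3
gripper_force: 0.3
```

```bash
python3 - <<'E'
from h import *
s,P,o=wrist(['cover_post','cover_pivot'],[95.5,78.5])
print(s['ee_pos'],s['ee_rot'],s['force'])
for c in([602,44.2],[603.6,47.6]):
  d=o[0][:2]-c;e=s['ee_pos'][:2]-c;a=np.arctan2(d[1],d[0]);u=np.array([np.cos(a),np.sin(a)]);t=np.array([-u[1],u[0]])
  print(np.degrees(a)%360,np.hypot(*d),'k',-(e@t),'r',e@u)
E
```

```text
cover_post [353.1 288.2] 0.89 [485.   38.   95.5]
cover_pivot [351.3  47.1] 0.75 [604.4  47.6  78.5]
[481.14799172  55.68455034  70.66193338] [-1.79990153e+02 -4.61176097e-02  3.22839298e+00] [-0.11056811  0.34999908 -0.44432259]
183.04238399178055 117.16792726931445 k 17.88254365409172 r 120.07213429651252
184.63652258493514 118.99218000944894 k 17.956415737532957 r 121.3977817757856
```

>>> apply_moves --delta_pos '[[-0.004,-0.07,0],[-0.004,-0.141,0],[0.002,-0.211,0],[0.012,-0.281,0],[0.027,-0.35,0],[0.047,-0.418,0],[0.072,-0.484,0],[0.101,-0.548,0],[0.135,-0.61,0],[0.173,-0.67,0]]' --rot '[[0,0,0.047],[0,0,0.093],[0,0,0.14],[0,0,0.186],[0,0,0.233],[0,0,0.279],[0,0,0.326],[0,0,0.372],[0,0,0.419],[0,0,0.465]]' --hand '[0,0,0,0,0,0,0,0,0,0]'

```text
time_s: 7.67
ee_pos: [502.0, -24.0, 70.4]
ee_rot: [-180.0, -0.0, 43.1]
force: [-0.4, 0.8, 0.0]
gripper_width: 0.2
gripper_force: 0.3
```

>>> apply_moves --delta_pos '[[0.042,-0.057,0],[0.088,-0.11,0],[0.137,-0.161,0],[0.165,-0.185,0],[0.19,-0.208,0],[0.19,-0.208,0]]' --rot '[[0,0,0.047],[0,0,0.093],[0,0,0.14],[0,0,0.163],[0,0,0.186],[0,0,0.186]]' --hand '[0,0,0,0,0,0]'

```text
time_s: 8.17
ee_pos: [525.4, -49.2, 70.4]
ee_rot: [180.0, -0.0, 58.9]
force: [0.5, 0.1, 0.0]
gripper_width: 0.0
gripper_force: 0.1
```

```bash
cat > chk.py <<'E'
from h import *
s,P,o=wrist(['cover_post','cover_pivot','mount'],[95.5,78.5,0])
print(s['ee_pos'],s['ee_rot'],s['force'])
for c in([602,44.2],[603.6,47]):
  d=o[0][:2]-c;e=s['ee_pos'][:2]-c;a=np.arctan2(d[1],d[0]);u=np.array([np.cos(a),np.sin(a)]);t=np.array([-u[1],u[0]])
  print(np.degrees(a)%360,np.hypot(*d),'k',-(e@t),'r',e@u)
E
python3 chk.py
```

```text
cover_post [355.6 290.7] 0.84 [543.4 -57.6  95.5]
cover_pivot [355.1  48.8] 0.9 [603.4  46.6  78.5]
cover_pivot [207.    6.2] 0.7 [552.8  97.9  78.5]
mount [207.3   8.4] 0.95 [545.3 128.1   0. ]
[525.36098651 -49.18218632  70.35741807] [ 1.79977026e+02 -1.10472776e-02  5.89153429e+01] [0.53651249 0.05853746 0.03951574]
240.08393490319338 117.45733291861323 k 19.854825762972915 r 119.161894093325
240.08850931636562 120.68222200905886 k 19.85496178942222 r 122.38519799741934
```

>>> apply_moves --delta_pos '[[-0.1,0.06,0],[-0.2,0.12,0.02],[-0.25,0.3,0.2],[-0.25,0.6,0.35],[-0.2,0.9,0.35],[-0.16,1,0.35]]' --rot '[[0,0,0],[0,0,0],[0,0,-0.07],[0,0,-0.14],[0,0,-0.21],[0,0,-0.276]]' --hand '[0,0,0,0,0,0]'

```text
time_s: 8.87
ee_pos: [505.5, 74.9, 114.2]
ee_rot: [180.0, -0.2, 35.1]
force: [0.1, -1.2, -0.8]
gripper_width: 0.1
gripper_force: 0.0
```

>>> apply_moves --delta_pos '[[0,0.3,0],[0,0.6,0],[0,0.95,0],[0,0.95,0],[0,0.95,0]]' --rot '[[0,0,0],[0,0,0],[0,0,0],[0,0,0],[0,0,0]]' --hand '[0,0,0,0,0]'

```text
time_s: 9.28
ee_pos: [504.5, 186.9, 112.4]
ee_rot: [180.0, 0.0, 35.5]
force: [0.5, 0.4, -0.2]
gripper_width: 0.4
gripper_force: 0.0
```

```bash
python3 - <<'E'
from h import *
s,P,o=wrist(['thumb_pad','cover_pivot','cover_post','pointer_tip','scale_mark','mount'],[51,78.5,95.5,43,31,0]);print(s['ee_pos'],s['ee_rot'],s['force'])
S=viewer.grab_frame('scene')
for k,z in(('thumb_pad',51),('pointer_tip',43),('scale_mark',31)):
    for q in spotter.landmark_of(S,k)[:1]: print('scene',k,q['position'],q['score'],atz(S,q['position'],z))
b=cv2.resize(P['pixels'],(560,420));a=cv2.resize(S['pixels'][220:300,220:340],(560,373),interpolation=2)
cv2.imwrite('pics/i.png',cv2.cvtColor(np.vstack([b[:300],a[:300]]),cv2.COLOR_RGB2BGR))
E
```

```text
thumb_pad [321.7 238.8] 0.88 [508.6 187.4  51. ]
thumb_pad [278.2 197.6] 0.43 [516.  232.9  51. ]
cover_pivot [565.3 257.7] 0.75 [604.2  44.6  78.5]
pointer_tip [278.4 197.7] 0.97 [514.2 232.6  43. ]
scale_mark [286.9 192.5] 0.72 [519.  229.2  31. ]
[504.4894752  186.87527045 112.42892482] [1.79996323e+02 2.20005136e-02 3.54875228e+01] [ 0.52993373  0.38664104 -0.20680125]
scene thumb_pad [270.9, 287.3] 0.66 [504.92703204 179.30926134  51.        ]
scene pointer_tip [257.4, 298.4] 0.85 [505.56262663 223.88216285  43.        ]
scene scale_mark [252.6, 301.3] 0.85 [519.88926483 225.3672662   31.        ]
```

View pics/i.png

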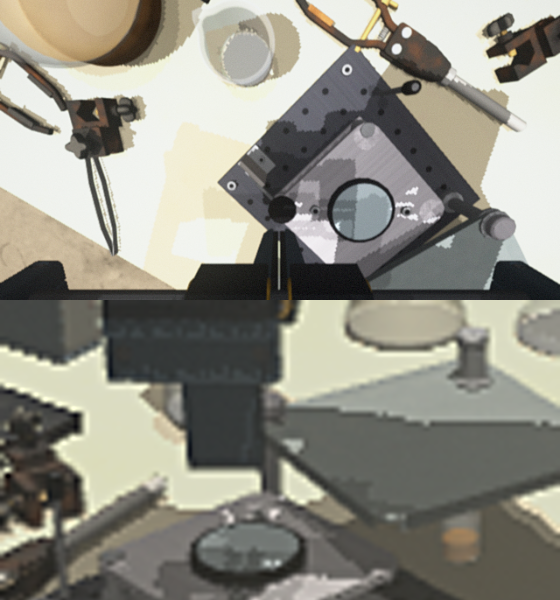

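>>> apply_moves --delta_pos '[[0.02,0,-0.2],[0.02,0,-0.4],[0.02,0,-0.52],[0.02,0,-0.57],[0.02,0,-0.57],[0.02,0,-0.57]]' --rot '[[0,0,0],[0,0,0],[0,0,0],[0,0,0],[0,0,0],[0,0,0]]' --hand '[0,0,0,0,0,0]'

```text
time_s: 10.33
ee_pos: [508.4, 185.0, 44.4]
ee_rot: [180.0, -0.0, 35.3]
force: [-0.0, -0.2, -0.7]
gripper_width: 0.5
gripper_force: 0.0
```

>>> apply_moves --delta_pos '[[0,0,-0.02],[0,0,-0.04],[0,0,-0.06],[0,0,-0.075],[0,0,-0.075],[0,0,-0.075]]' --rot '[[0,0,0],[0,0,0],[0,0,0],[0,0,0],[0,0,0],[0,0,0]]' --hand '[0,0,0,0,0,0]'

```text
time_s: 10.83
ee_pos: [507.9, 184.9, 35.0]
ee_rot: [180.0, 0.0, 35.3]
force: [0.2, 0.2, -0.2]
gripper_width: 0.9
gripper_force: 0.0
```

Now small steps to feel the contact.

>>> apply_moves --delta_pos '[[0,0,-0.01],[0,0,-0.02],[0,0,-0.025],[0,0,-0.025]]' --rot '[[0,0,0],[0,0,0],[0,0,0],[0,0,0]]' --hand '[0,0,0,0]'

```text
time_s: 11.17
ee_pos: [507.8, 184.9, 31.8]
ee_rot: [-180.0, 0.0, 35.3]
force: [-0.7, 0.4, 0.2]
gripper_width: 0.8
gripper_force: 0.0
```

>>> apply_moves --delta_pos '[[0,0,-0.01],[0,0,-0.015],[0,0,-0.015]]' --rot '[[0,0,0],[0,0,0],[0,0,0]]' --hand '[0,0,0]'

```text
time_s: 11.42
ee_pos: [507.8, 184.9, 30.0]
ee_rot: [-180.0, 0.0, 35.3]
force: [-0.4, -0.3, -0.5]
gripper_width: 0.5
gripper_force: 0.0
```

>>> apply_moves --delta_pos '[[0,0,-0.01],[0,0,-0.015],[0,0,-0.015]]' --rot '[[0,0,0],[0,0,0],[0,0,0]]' --hand '[0,0,0]'

```text
time_s: 11.67
ee_pos: [507.9, 184.9, 28.2]
ee_rot: [180.0, 0.0, 35.3]
force: [-0.1, -0.1, -0.0]
gripper_width: 0.6
gripper_force: 0.0
```

>>> apply_moves --delta_pos '[[0,0,-0.01],[0,0,-0.015],[0,0,-0.015]]' --rot '[[0,0,0],[0,0,0],[0,0,0]]' --hand '[0,0,0]'

```text
time_s: 11.92
ee_pos: [508.1, 185.0, 26.8]
ee_rot: [180.0, -0.0, 35.3]
force: [-0.7, 0.5, 2.5]
gripper_width: 0.5
gripper_force: 1.5
```

>>> apply_moves --delta_pos '[[0,0,-0.01],[0,0,-0.015],[0,0,-0.015]]' --rot '[[0,0,0],[0,0,0],[0,0,0]]' --hand '[0,0,0]'

```text
time_s: 12.17
ee_pos: [508.0, 185.0, 25.0]
ee_rot: [180.0, -0.0, 35.3]
force: [-2.1, 0.2, 4.7]
gripper_width: 0.6
gripper_force: 2.2
```

```bash
python3 - <<'E'
from h import *
s=env.state();print(s['ee_pos'],s['force'])
S=viewer.grab_frame('scene')
a=cv2.resize(S['pixels'][250:325,220:320],(800,600),interpolation=2)
cv2.imwrite('pics/j.png',cv2.cvtColor(a,cv2.COLOR_RGB2BGR))
c=np.array(S["camera_matrix"])@(np.array(S["R"])@s['ee_pos']+S["t"]);print(c[:2]/c[2])
E
```

```text
[507.96611823 185.00787127  24.98159807] [-2.10377854  0.2202548   4.72922065]
[268.78185751 297.77324899]
```

View pics/j.png

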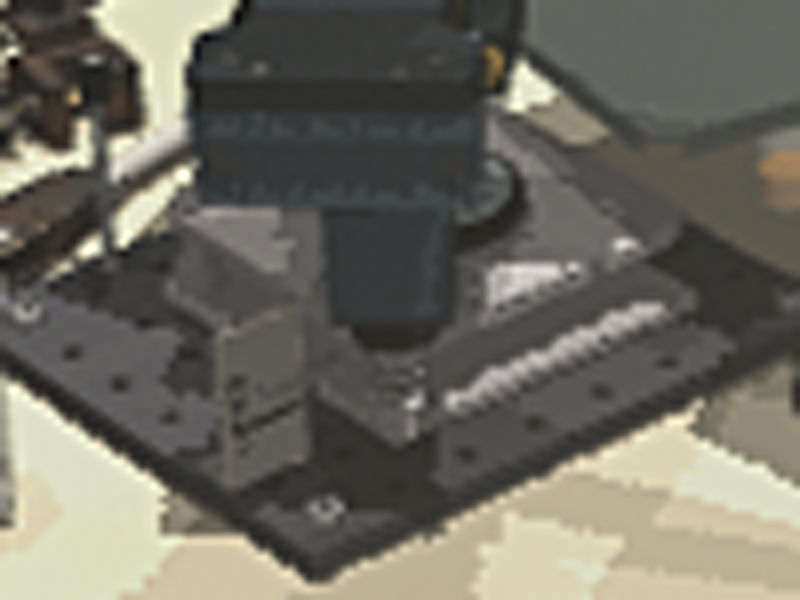

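>>> apply_moves --delta_pos '[[0,0,-0.01],[0,0,-0.02],[0,0,-0.03],[0,0,-0.04],[0,0,-0.05],[0,0,-0.06],[0,0,-0.06]]' --rot '[[0,0,0],[0,0,0],[0,0,0],[0,0,0],[0,0,0],[0,0,0],[0,0,0]]' --hand '[0,0,0,0,0,0,0]'

```text
time_s: 12.8
ee_pos: [507.9, 185.1, 17.9]
ee_rot: [-180.0, -0.0, 35.3]
force: [-3.0, 1.0, 7.4]
gripper_width: 0.9
gripper_force: 3.7
```

```bash
python3 - <<'E'
from h import *
s=env.state();print(s['ee_pos'],s['force'])
S=viewer.grab_frame('scene')
for k,z in(('pointer_tip',43),('scale_mark',31),('thumb_pad',40)):
    for q in spotter.landmark_of(S,k)[:2]: print('scene',k,q['position'],q['score'])
def pr(X):
    c=np.array(S["camera_matrix"])@(np.array(S["R"])@np.array(X)+S["t"]);return np.round(c[:2]/c[2],1)
for z in(43,37,31):print(z,pr([514,231,z]))
a=cv2.resize(S['pixels'][275:320,235:295],(800,600),interpolation=2)
cv2.imwrite('pics/k.png',cv2.cvtColor(a,cv2.COLOR_RGB2BGR))
E
```

```text
[507.94274819 185.06165171  17.92184847] [-2.96989038  1.02790082  7.43618636]
scene pointer_tip [251.9, 302.1] 0.88
scene pointer_tip [274.8, 278.4] 0.33
scene scale_mark [253.1, 304.5] 0.97
scene scale_mark [318.9, 230.4] 0.29
scene thumb_pad [272.2, 293.2] 0.6
43 [252.4 298.6]
37 [252.6 300.9]
31 [252.8 303.2]
```

View pics/k.png

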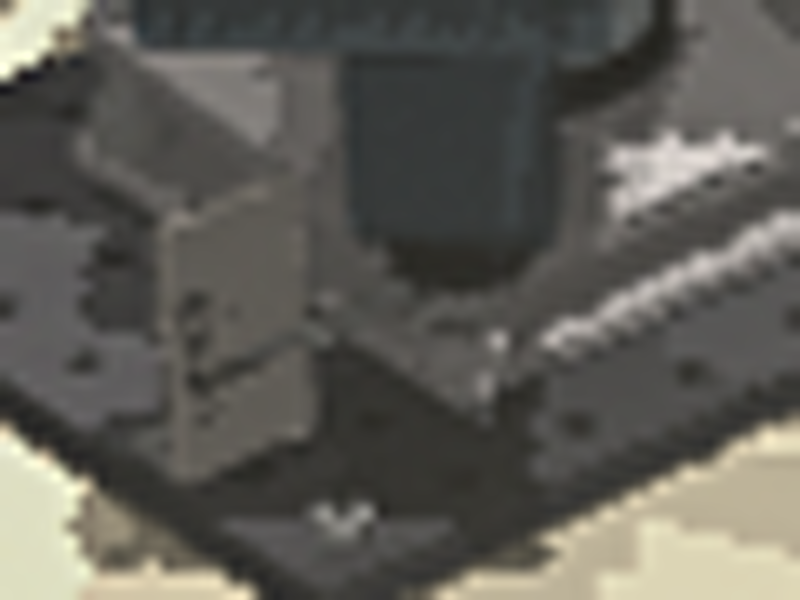

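>>> apply_moves --delta_pos '[[0,0,-0.007],[0,0,-0.014],[0,0,-0.014],[0,0,-0.014],[0,0,-0.014],[0,0,-0.014],[0,0,-0.014],[0,0,-0.014],[0,0,-0.014],[0,0,-0.014]]' --rot '[[0,0,0],[0,0,0],[0,0,0],[0,0,0],[0,0,0],[0,0,0],[0,0,0],[0,0,0],[0,0,0],[0,0,0]]' --hand '[0,0,0,0,0,0,0,0,0,0]'

```text
time_s: 13.83
ee_pos: [508.0, 185.1, 16.6]
ee_rot: [-180.0, -0.0, 35.3]
force: [-2.6, -0.1, 8.6]
gripper_width: 0.4
gripper_force: 4.0
```

```bash
python3 - <<'E'
from h import *
s=env.state();print(s['ee_pos'],s['force'])
S=viewer.grab_frame('scene')
for k in('pointer_tip','scale_mark'):
    for q in spotter.landmark_of(S,k)[:1]: print('scene',k,q['position'],q['score'])
E
```

```text
[507.98585915 185.10575224  16.5593338 ] [-2.55662413 -0.05058127  8.58151083]
scene pointer_tip [253.7, 302.5] 0.62
scene scale_mark [254.8, 301.5] 0.91
```

>>> apply_moves --delta_pos '[[0,0,-0.003],[0,0,-0.003],[0,0,-0.003],[0,0,-0.003],[0,0,-0.003],[0,0,0.005],[0,0,0.015],[0,0,0.025],[0,0,0.035],[0,0,0.045]]' --rot '[[0,0,0],[0,0,0],[0,0,0],[0,0,0],[0,0,0],[0,0,0],[0,0,0],[0,0,0],[0,0,0],[0,0,0]]' --hand '[0,0,0,0,0,0,0,0,0,0]'

```text
time_s: 14.82
ee_pos: [508.0, 185.0, 21.8]
ee_rot: [-180.0, -0.0, 35.3]
force: [-2.4, 0.7, 5.6]
gripper_width: 0.6
gripper_force: 2.8
```

>>> apply_moves --delta_pos '[[0,0,0.01],[0,0,0.02],[0,0,0.03],[0,0,0.04],[0,0,0.05],[0,0,0.06],[0,0,0.07],[0,0,0.08],[0,0,0.08],[0,0,0.08]]' --rot '[[0,0,0],[0,0,0],[0,0,0],[0,0,0],[0,0,0],[0,0,0],[0,0,0],[0,0,0],[0,0,0],[0,0,0]]' --hand '[0,0,0,0,0,0,0,0,0,0]'

```text
time_s: 15.65
ee_pos: [507.9, 184.8, 30.8]
ee_rot: [180.0, 0.0, 35.3]
force: [0.4, 0.5, -0.4]
gripper_width: 0.3
gripper_force: 0.0
```

>>> apply_moves --delta_pos '[[0,0,0.25],[0,0,0.5],[0,-0.15,0.7],[0.1,-0.45,0.75],[0.2,-0.75,0.75],[0.28,-1,0.75]]' --rot '[[0,0,0],[0,0,0],[0,0,0.07],[0,0,0.14],[0,0,0.21],[0,0,0.287]]' --hand '[0,0,0,0,0,0]'

```text
time_s: 16.15
ee_pos: [542.5, 63.3, 121.9]
ee_rot: [179.9, -0.1, 60.3]
force: [-0.7, 0.3, 0.6]
gripper_width: 0.5
gripper_force: 0.0
```

>>> apply_moves --delta_pos '[[0.09,-0.3,0],[0.18,-0.6,0],[0.27,-0.9,0],[0.29,-1,0],[0.29,-1,0]]' --rot '[[0,0,0],[0,0,0],[0,0,0],[0,0,0],[0,0,0]]' --hand '[0,0,0,0,0]'

```text
time_s: 16.57
ee_pos: [576.8, -58.0, 120.5]
ee_rot: [180.0, 0.0, 59.7]
force: [-0.6, 0.5, 1.0]
gripper_width: 0.2
gripper_force: 0.0
```

```bash
python3 chk.py; python3 - <<'E'
from h import *
S=viewer.grab_frame('scene')
for k in('pointer_tip','scale_mark'):
    for q in spotter.landmark_of(S,k)[:1]: print('scene',k,q['position'],q['score'])
E
```

```text
cover_post [273.5 282.1] 0.9 [541.6 -56.1  95.5]
cover_pivot [274.5  99.8] 0.81 [604.4  45.4  78.5]
cover_pivot [146.1  37.7] 0.29 [555.9 114.4  78.5]
mount [174.2  51.7] 0.63 [548.  127.7   0. ]
[576.83945433 -58.00151784 120.51258894] [1.79978311e+02 3.50548855e-02 5.97015828e+01] [-0.59171336  0.52929916  1.04748004]
238.9343655597499 117.05557626803767 k -31.186053575473505 r 100.52677936526536
238.96977407758175 120.27964556341054 k -31.196262337033108 r 103.77012464775676
scene pointer_tip [253.9, 299.0] 0.83
scene scale_mark [253.4, 303.6] 0.96
```

>>> apply_moves --delta_pos '[[-0.05,-0.13,0],[-0.05,-0.13,-0.2],[-0.05,-0.13,-0.35],[-0.05,-0.13,-0.45],[-0.05,-0.13,-0.45],[-0.05,-0.13,-0.45]]' --rot '[[0,0,0],[0,0,0],[0,0,0],[0,0,0],[0,0,0],[0,0,0]]' --hand '[0,0,0,0,0,0]'

```text
time_s: 17.42
ee_pos: [570.1, -69.9, 66.7]
ee_rot: [-179.9, 0.0, 60.0]
force: [0.6, 0.1, -1.1]
gripper_width: 0.2
gripper_force: 0.0
```

```bash
sed -i 's/602,44.2/603.4,46.6/' arc.py; python3 - <<'E'
from arc import *
from h import env
o=print
s=env.state();o(s['ee_pos'],s['ee_rot'],s['force'])
s0=np.append(s['ee_pos'][:2],s['ee_rot'][2])
f=lambda s,ph,k:[o(p,np.round((pose(p,k)-s)/[120,120,np.degrees(1.5)],3).tolist()) for p in ph]
f(s0,[244,240,236,232,228,224,220,216,212,208],-18);o()
f(pose(208,-18),np.arange(204,167,-4),-18);o()
f(pose(168,-18),np.arange(166,150,-1),-18)
E
```

```text
[570.06367731 -69.93130227  66.70538751] [-1.79947412e+02  2.10141851e-02  5.99917052e+01] [ 0.57211284  0.11692237 -1.11319631]
244 [-0.026, 0.007, 0.047]
240 [-0.092, 0.03, 0.0]
236 [-0.157, 0.058, -0.046]
232 [-0.22, 0.091, -0.093]
228 [-0.28, 0.128, -0.14]
224 [-0.337, 0.169, -0.186]
220 [-0.392, 0.213, -0.233]
216 [-0.443, 0.262, -0.279]
212 [-0.491, 0.314, -0.326]
208 [-0.535, 0.369, -0.372]

204 [-0.04, 0.058, -0.047]
200 [-0.076, 0.119, -0.093]
196 [-0.107, 0.182, -0.14]
192 [-0.134, 0.247, -0.186]
188 [-0.157, 0.314, -0.233]
184 [-0.175, 0.383, -0.279]
180 [-0.187, 0.452, -0.326]
176 [-0.196, 0.522, -0.372]
172 [-0.199, 0.593, -0.419]
168 [-0.197, 0.663, -0.465]

166 [0.003, 0.035, -0.023]
165 [0.005, 0.053, -0.035]
164 [0.007, 0.07, -0.047]
163 [0.009, 0.088, -0.058]
162 [0.012, 0.105, -0.07]
161 [0.015, 0.123, -0.081]
160 [0.018, 0.14, -0.093]
159 [0.022, 0.157, -0.105]
158 [0.026, 0.174, -0.116]
157 [0.03, 0.191, -0.128]
156 [0.035, 0.209, -0.14]
155 [0.04, 0.225, -0.151]
154 [0.045, 0.242, -0.163]
153 [0.05, 0.259, -0.175]
152 [0.056, 0.276, -0.186]
151 [0.062, 0.292, -0.198]
```

>>> apply_moves --delta_pos '[[-0.04,0.015,0],[-0.092,0.03,0],[-0.157,0.058,0],[-0.22,0.091,0],[-0.28,0.128,0],[-0.337,0.169,0],[-0.392,0.213,0],[-0.443,0.262,0],[-0.491,0.314,0],[-0.535,0.369,0]]' --rot '[[0,0,0],[0,0,0],[0,0,-0.046],[0,0,-0.093],[0,0,-0.14],[0,0,-0.186],[0,0,-0.233],[0,0,-0.279],[0,0,-0.326],[0,0,-0.372]]' --hand '[0,0,0,0,0,0,0,0,0,0]'

```text
time_s: 18.25
ee_pos: [506.0, -26.1, 68.1]
ee_rot: [179.9, -0.1, 27.8]
force: [-0.0, -0.5, 0.1]
gripper_width: 0.6
gripper_force: 0.3
```

>>> apply_moves --delta_pos '[[-0.04,0.058,0],[-0.076,0.119,0],[-0.107,0.182,0],[-0.134,0.247,0],[-0.157,0.314,0],[-0.175,0.383,0],[-0.187,0.452,0],[-0.196,0.522,0],[-0.199,0.593,0],[-0.197,0.663,0]]' --rot '[[0,0,-0.047],[0,0,-0.093],[0,0,-0.14],[0,0,-0.186],[0,0,-0.233],[0,0,-0.279],[0,0,-0.326],[0,0,-0.372],[0,0,-0.419],[0,0,-0.465]]' --hand '[0,0,0,0,0,0,0,0,0,0]'

```text
time_s: 19.08
ee_pos: [482.2, 53.6, 68.0]
ee_rot: [-180.0, -0.1, -12.2]
force: [0.4, -0.3, 0.8]
gripper_width: 0.5
gripper_force: 0.3
```

```bash
python3 chk.py
```

```text
cover_post [284.5 294.1] 0.6 [486.6  72.   95.5]
cover_pivot [278.   48.6] 0.8 [604.9  47.8  78.5]
mount [201.7 178.2] 0.91 [549.  130.5   0. ]
[482.23497033  53.60320825  67.97997396] [-1.79993043e+02 -9.09431020e-02 -1.21826318e+01] [ 0.44868138 -0.26085388  0.80641007]
166.44141511964293 118.68056521172976 k -18.936504792656116 r 118.6317471950314
167.92502449167418 119.61964357718412 k -18.931420701955588 r 120.06112649487144
```

Small steps to the stop.

>>> apply_moves --delta_pos '[[0.002,0.018,0],[0.003,0.035,0],[0.005,0.053,0],[0.007,0.07,0],[0.009,0.088,0],[0.012,0.105,0],[0.012,0.105,0]]' --rot '[[0,0,-0.012],[0,0,-0.023],[0,0,-0.035],[0,0,-0.047],[0,0,-0.058],[0,0,-0.07],[0,0,-0.07]]' --hand '[0,0,0,0,0,0,0]'

```text
time_s: 19.87
ee_pos: [484.0, 66.1, 66.9]
ee_rot: [-180.0, 0.0, -18.1]
force: [-0.1, 0.2, -0.5]
gripper_width: 0.5
gripper_force: 0.2
```

>>> apply_moves --delta_pos '[[0.003,0.018,0],[0.006,0.035,0],[0.006,0.035,0],[0.006,0.035,0]]' --rot '[[0,0,-0.011],[0,0,-0.023],[0,0,-0.023],[0,0,-0.023]]' --hand '[0,0,0,0]'

```text
time_s: 20.2
ee_pos: [484.7, 70.1, 66.9]
ee_rot: [180.0, -0.0, -20.0]
force: [-0.1, 0.6, 0.2]
gripper_width: 0.6
gripper_force: 0.1
```

>>> apply_moves --delta_pos '[[0.004,0.017,0],[0.004,0.017,0],[0.004,0.017,0]]' --rot '[[0,0,-0.011],[0,0,-0.011],[0,0,-0.011]]' --hand '[0,0,0]'

```text
time_s: 20.45
ee_pos: [485.1, 72.0, 66.9]
ee_rot: [180.0, 0.0, -20.9]
force: [0.0, -1.6, 0.0]
gripper_width: 0.3
gripper_force: 0.5
```

>>> apply_moves --delta_pos '[[0.004,0.017,0],[0.004,0.017,0],[0.004,0.017,0]]' --rot '[[0,0,-0.011],[0,0,-0.011],[0,0,-0.011]]' --hand '[0,0,0]'

```text
time_s: 20.7
ee_pos: [485.5, 73.8, 66.9]
ee_rot: [180.0, 0.0, -21.9]
force: [-1.3, -1.9, 0.1]
gripper_width: 0.3
gripper_force: 1.3
```

>>> apply_moves --delta_pos '[[0.004,0.017,0],[0.004,0.017,0],[0.004,0.017,0]]' --rot '[[0,0,0],[0,0,0],[0,0,0]]' --hand '[0,0,0]'

```text
time_s: 20.95
ee_pos: [486.1, 75.7, 66.9]
ee_rot: [179.9, -0.0, -21.9]
force: [-0.4, -4.0, 1.0]
gripper_width: 0.6
gripper_force: 2.2
```

>>> apply_moves --delta_pos '[[-0.01,-0.03,0],[-0.02,-0.08,0],[-0.04,-0.2,0],[-0.07,-0.35,0],[-0.1,-0.4,0.2],[-0.1,-0.5,0.5],[-0.1,-0.8,0.8],[-0.1,-1,1],[-0.1,-1,1],[-0.1,-1,1]]' --rot '[[0,0,0],[0,0,0],[0,0,0],[0,0,0],[0,0,0],[0,0,0],[0,0,0],[0,0,0],[0,0,0],[0,0,0]]' --hand '[0,0,0,0,0,0,0,0,0,0]'

```text
time_s: 21.78
ee_pos: [475.4, -44.8, 188.7]
ee_rot: [-179.9, -0.3, -22.1]
force: [-0.1, 0.7, -0.8]
gripper_width: 0.5
gripper_force: 0.0
```

>>> apply_moves --delta_pos '[[-0.1,-0.3,0],[-0.2,-0.6,0],[-0.3,-1,0],[-0.3,-1,0],[-0.3,-1,0]]' --rot '[[0,0,0],[0,0,0],[0,0,0],[0,0,0],[0,0,0]]' --hand '[0,0,0,0,0]'

```text
time_s: 22.2
ee_pos: [437.0, -164.5, 185.4]
ee_rot: [-180.0, 0.2, -22.1]
force: [0.2, 0.4, 1.0]
gripper_width: 0.7
gripper_force: 0.0
```

```bash
python3 - <<'E'
from h import *
T=viewer.grab_frame('top');S=viewer.grab_frame('scene')
for p in(T,S):
  for k,z in(('cover_post',95.5),('vial_white',0),('vial_blue',0),('stopper',0),('beaker',0),('pencil',0),('tweezers',0),('pointer_tip',43),('scale_mark',31)):
    for q in spotter.landmark_of(p,k)[:1]: print(k,np.round(q['position'],1),round(q['score'],2),np.round(atz(p,q['position'],z),1))
c=T['pixels'][170:350,150:390]
cv2.imwrite('pics/z.png',cv2.cvtColor(cv2.resize(c,(800,600),interpolation=2),cv2.COLOR_RGB2BGR))
E
```

```text
cover_post [346.2 237.2] 0.64 [553.1 -61.1  95.5]
vial_white [321.8 261.4] 0.5 [509.5  -3.9   0. ]
vial_blue [344.3 237.1] 0.43 [566.5 -58.5   0. ]
stopper [288.4 299.1] 0.67 [422.   76.3   0. ]
beaker [343.3 237.8] 0.72 [564.9 -56.1   0. ]
pencil [272.4 264.5] 0.27 [504.4 113.6   0. ]
tweezers [178.9 314.5] 0.69 [390.5 335.3   0. ]
scale_mark [223.7 256.3] 0.66 [523.  223.4  31. ]
cover_post [297.2 259.3] 0.7 [489.6 102.   95.5]
vial_white [319.4 275.4] 0.47 [507.4  -5.1   0. ]
vial_blue [312.8 263.1] 0.48 [563.3 -49.1   0. ]
stopper [326.2 300.8] 0.59 [418.9  84.3   0. ]
beaker [209.1 316.8] 0.72 [589.2 296.5   0. ]
pencil [353.2 270.8] 0.64 [451.8 -77.2   0. ]
tweezers [259.9 363.6] 0.64 [382.5 350.6   0. ]
pointer_tip [254.5 299.4] 0.92 [507.8 230.9  43. ]
scale_mark [254.6 302.6] 0.67 [512.4 226.7  31. ]
```

View pics/z.png

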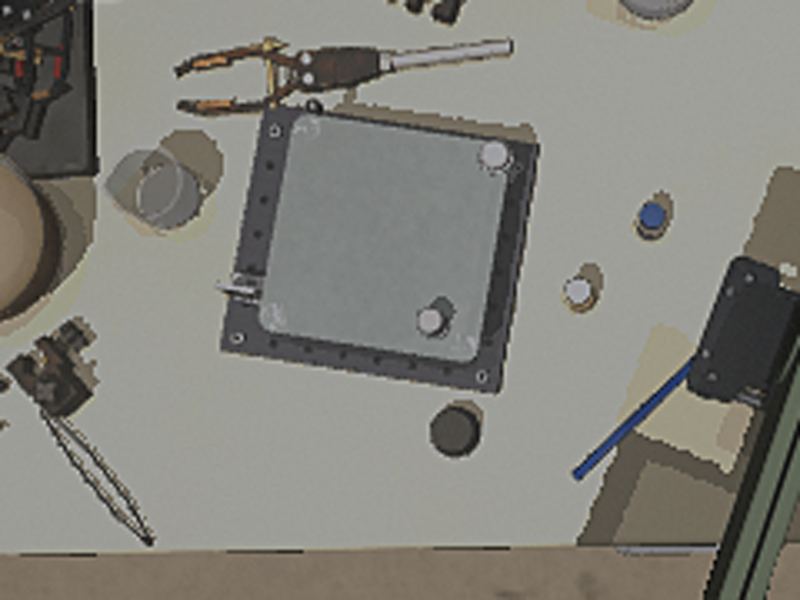

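The cover now sits square with the board: its post is at crop pixel (432, 320), and its edges run parallel to the board's. The vials (578, 290) and (652, 215), stopper (455, 430), beaker, pencil and tweezers are all where they started.

```bash
python3 -c "
from workcell import env
print(env.job_done())"
```

```text
the job is handed in; nothing more can be done
None
```

I swung the cover off, pressed the pad to about the long mark (my estimate is 11.5–12 mm down) for over a second, let it up gently, pushed the cover home, and handed the job in at about 22 s; no verdict came back.

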